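# Clamp the plaster mould in the jig

## Task

Get the empty plaster mould ready for carving: with your fingertips slide it along the jig board, without lifting it, until its side is flush against the wooden fence. Then push the clamp's handle over and down until it snaps past centre and stays locked, with the rubber foot pressing on the mould's rim. Leave the mug, the jar and the brush where they are.

Things in the scene. Friction and masses are not known exactly. Their poses are not given: they have to be found in the camera images.
- jig: Fixed clamping jig: plywood board 400 (x) x 280 (y) x 18 mm, origin under its centre, z up. Across it a wooden fence 200 mm long, 22 thick, top at z 48; its face, at x = +45 mm, looks to -x and takes the mould. Behind it a block (x 67 to 172, y +-35, top z 48) carries a steel toggle clamp that works in the plane y = 0. 'Jig' coordinates (mm) are in this frame.
- mould: Loose cream plaster tray, 0.6 to 0.95 kg, 130 (x) x 160 (y) x 50 mm high, walls 24 thick, cavity 28 deep, ribbed; origin at the centre of its underside, on the board (jig z 18). Its x points along the jig's +x within 0.2 rad, its +x side 30 to 75 mm short of the fence. Home: origin at jig x -20, axes parallel to the jig's. Slides under a push of 3 to 8 N.
- grip_end (a point): Outer end, on the centre line, of the clamp handle's black grip: 86 mm long, 16 wide (y), 18 thick, round end. Open it slants 52 deg up and back, this end at jig x 198, z 197; pressed, it passes (204, 191) at 46 deg, (208, 176) at 36, (208, 155) at 27, (212, 106) at 8; locked (215, 85), level. Pressed near its end it needs 4 to 10 N, then snaps. Nothing is beneath it.
- clamp_handle (a joint): Angle of the clamp's handle relative to its bar, rad: 0 open (the start), 2.10 on centre, 2.16 at the stop, locked past centre. It stays where it is left when open.
- clamp_bar (a joint): Angle of the steel hold-down bar, driven by the handle, rad: 0 open (standing up, its top 75 mm above its pivot at jig x 95, z 62), about 1.22 locked, nearly level towards -x over the fence. It holds only once the handle is past centre.
- clamp_foot: Black rubber cap, 15 mm across, 11 tall, on the spindle at the bar's free end; origin at the centre of its pressing face. Open it is in the air at jig x 78, z 122; locked it presses down at jig x 33, z 68, on the middle of the rim of a mould that is home, with about 17 N.
- mug: Dark stoneware mug standing on the jig board to one side of the clamp, 78 mm diameter, 92 mm tall, with a handle on its own +y side; origin under its centre. To be left alone.
- jar: Glass jar with a steel lid standing on the jig board to one side of the clamp, 72 mm diameter, 85 mm tall; origin under its centre. To be left alone.
- brush: Wooden-handled brush, 190 mm long, lying on the table along its own x beside the jig; origin under its middle. To be left alone.
Things that resemble listed ones, but are neither listed nor needed, are in the scene too. What is shaped like the mould but green or turquoise is not meant.

How it is judged:
On the way, in this order (a step that is already met when the one before it is completed fails the run):
1. the mould is pushed flush against the fence with the clamp still open (x of mould in the frame of jig above -0.0235 m and angle between the x axis of mould and the x axis of jig, either way round below 0.04 rad and value of joint clamp_bar below 1 rad), for 0.2 s.
2. the handle has gone over centre and the rubber foot bears on the mould's rim (value of joint clamp_handle above 2.12 rad and contact force between clamp_foot and mould above 10 N), for 0.2 s.
At the end, for the whole second after the job is handed in: The mould is flush with the fence (within 3.5 mm and 0.04 rad), flat and at rest, and was so before the clamp closed; the handle is past centre (over 2.12 rad) and the foot presses the mould with over 10 N. Mould never lifted 10 mm or tipped; bystanders never moved 20 mm (all of step 2 and x of mould in the frame of jig above -0.0235 m and angle between the x axis of mould and the x axis of jig, either way round below 0.04 rad and angle between mould's own z axis and vertical below 0.05 rad and linear speed of mould below 0.02 m/s); the robot touches nothing.
It fails at once if the mould is lifted off the board (z of mould in the frame of jig above 0.028 m).
It fails at once if the mould is tipped (angle between mould's own z axis and vertical above 0.15 rad).
It fails at once if the mug, the jar or the brush is disturbed (distance of any of mug, jar, brush from where it was at the start of the episode above 0.02 m).
It also fails if it takes over 51 s, if anything falls off the work surface, if the arm or the gripper's body presses on something with over 40 N, if the wrist force passes 120 N, or if a joint passes its speed limit or range.

## Robot

A 7-joint arm with a two-finger parallel gripper is mounted at the origin on the work surface. World frame = base frame: x ahead of the robot, y to its left, z up, the work surface at z = 0. Lengths are in m, angles in rad, forces in N, time in s.
With the tool pointing down it reaches from about 0.4 to 0.9 m from the base axis. Payload 5.5 kg.
Tool frame: the origin (TCP) lies midway between the tips of the shut fingers; the grasp point (between the pads) lies 19 mm behind it; y points along the fingers, z is the direction in which the jaws open and shut, and the axes are right-handed (so a half turn about y gives the same grasp; the last joint's range is limited). The gripper opens to 92 mm and grips with 3 to 60 N. Pads are 19 mm wide; open, the fingers measure 130 mm over their backs; the gripper's body (75 mm by 190 mm) begins 47 mm behind the grasp point.
Start: joints at [-0.861, 0.501, -0.427, 1.55, 0.221, 1.138, -0.21], TCP at [0.281, 0.586, 0.227] pointing down, gripper open.
Joint ranges: [-2.88, 2.88], [-0.31, 2.03], [-1.54, 1.56], [0.2, 2.42], [-1.41, 4.55], [0.19, 2.02], [-2.57, 2.57]. Speed limits (rad/s): [2.57, 2.57, 3.14, 3.14, 3.14, 3.14, 3.14].

## Interface

Orientations are given as [roll, pitch, yaw] about the fixed x, y, z axes, in that order (R = Rz(yaw) Ry(pitch) Rx(roll)).
In Python, from plant import bot gives the robot as it stands. The module is installed in compiled form; this text tells all that it offers.
- The arm moves only by the tool carry_out, never from a script. Its argument "targets" is text: rows parted by semicolons, each of 4 numbers parted by spaces: the shift along the tool's x, y, z normalised to -1 to 1, where 1 is 20 mm, then the turn about the tool's y normalised to -1 to 1, where 1 is 4 degrees. A call has 1 to 8 rows; each row shifts and turns the commanded pose from where the row before left it, along the tool's axes as they then stand; what a row does not reach is not made up. A row lasts 1/10 s, in which the tool goes at most 50 mm and 8.59 degrees, less where a joint would pass 70% of its speed; a pose out of reach is approached as far as the arm can. A call with a number of a shift or a turn outside -1 to 1 is refused whole. A call with a gripper value outside its range is refused whole. "fingers" is the closure, from 0 (fully open) to 1 (shut), set as the call begins (left out, the last holds). The fingers move at their own pace and stop on an object; "grip_force" is the grip in N (left out, the last holds). Time passes only in rows, so rows that do not move let the fingers close. It gives the time, the measured TCP pose, the force and the opening at its end, in the units of the state.
- bot.state(): the state, without advancing time (a new reading comes with each control period).
- bot.grab_frame(name): name is "scene" or "top"; returns a dict with "color" (420x560x3 uint8, red, green, blue), "fx", "fy", "cx", "cy" (pixels), "world_from_camera" (4x4, takes a point from camera to world coordinates). Camera axes: x right, y down, z forward; pixel columns grow to the right and rows downward; lengths in m; the calibration is good to about 2 mm. A picture is of the moment at which its call begins. There is no depth.
- bot.job_done(): hands the job in, once; it reports no verdict.
The state is a dict: "t": time; "joints": joint angles; "dq": joint speeds; "joint_torque": joint torques, N m; "eef_pos": TCP position; "ee_rot": TCP orientation; "ft_force": force on the tool from outside, world axes, zero at the start; "moment": the same for the moment, N m; "opening": finger opening in m.
Only numpy, scipy, OpenCV 4.12 (cv2) and the standard library are available. Lean on these libraries where they do the work, as an engineer would, in place of code of your own. Each camera call takes 0.05 s, during which the arm holds its last target. There are 200 camera calls.

## Working session

There is one attempt and no reset: what is moved stays moved. The work goes in short steps, Python scripts to look and compute and a tool call to move; the robot and the scene stay as the last step left them, time stands still between calls to the robot, and variables do not carry over. Pictures are saved under pics/ and viewed, about 8 in all and at most 12, crops included, and the job is handed in when it is done.

Besides the shell and the picture viewer there is one more tool, called in YAML: its name, and indented under it one key for each argument. carry_out: Moves the arm, as the interface text tells. Scaled input: -1 to 1 covers 20 mm each way for a shift and 4 degrees each way for a turn. Its arguments: {"type":"object","properties":{"targets":{"type":"string"},"fingers":{"type":"number"},"grip_force":{"type":"number"}},"required":["targets"]}

```bash
mkdir -p pics; python3 - <<'E'
from plant import bot
import cv2,pickle
s=bot.state();print(s)
for n in("scene","top"):
    f=bot.grab_frame(n);cv2.imwrite(f"pics/{n}0.png",f["color"][...,::-1]);pickle.dump(f,open(f"pics/{n}0.pkl","wb"))
    print(n,f["fx"],f["fy"],f["cx"],f["cy"],f["world_from_camera"].round(4).tolist())
E
```

```text
{'t': 0.0, 'joints': array([-0.860786  ,  0.5018771 , -0.42678466,  1.55144981,  0.22083301,
        1.1382932 , -0.21030616]), 'dq': array([-0.00042703, -0.00103724,  0.00245645, -0.00182472, -0.00052929,
       -0.00048157,  0.00076276]), 'joint_torque': array([-1.36379895e-04, -5.66595697e+01, -5.81625983e+00, -2.79115301e+01,
       -6.86831097e-02,  3.09979962e-02,  2.06646928e-04]), 'eef_pos': array([0.28060784, 0.58553194, 0.22565952]), 'ee_rot': array([-1.57275946e+00,  4.28352972e-05, -4.46753571e-01]), 'ft_force': array([ 0.38897704, -0.2136189 , -0.11828007]), 'moment': array([-0.01754207,  0.00309085,  0.01916613]), 'opening': 0.09190289067008904}
scene 429.8641754405014 429.8641754405014 278.0925572991703 207.52381666292962 [[-0.3525, 0.5711, -0.7414, 1.4387], [0.9358, 0.2219, -0.274, 0.2545], [0.008, -0.7904, -0.6126, 0.8064], [0.0, 0.0, 0.0, 1.0]]
top 396.5414013818303 396.5414013818303 286.08672682473485 212.92065055728656 [[-0.0069, -0.9974, 0.0712, 0.5779], [-0.9999, 0.0078, 0.0123, -0.039], [-0.0128, -0.0711, -0.9974, 0.9825], [0.0, 0.0, 0.0, 1.0]]
```

View pics/scene0.png

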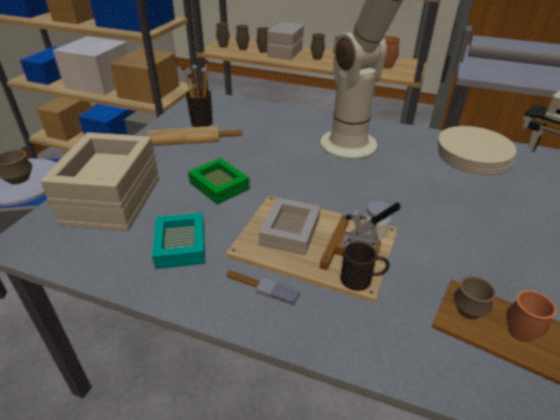

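View pics/top0.png

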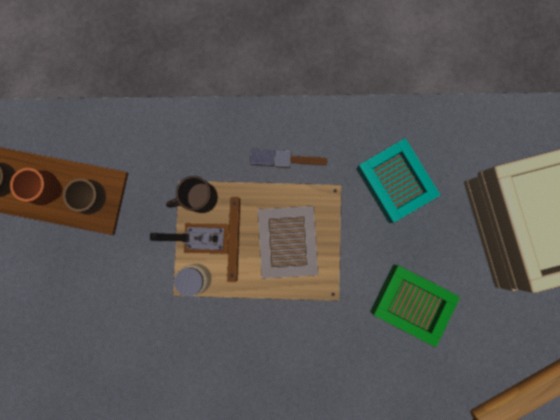

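The candidates are the grey-cream tray on the board at top (288,242), the turquoise tray (400,180), the green tray (418,305) and the big cream box (540,200). The one on the jig board is the mould. The fence is at (235,240), the clamp at (205,238), the handle at (170,237), the mug at (195,195), the jar at (190,281) and the brush at (288,158). I'll check this in a close crop.

```bash
python3 - <<'E'
import cv2
a=cv2.imread("pics/top0.png")[165:315,145:350]
cv2.imwrite("pics/c1.png",cv2.convertScaleAbs(cv2.resize(a,None,fx=3.9,fy=3.9,interpolation=cv2.INTER_CUBIC),alpha=1.5))
E
```

```text
(no output)
```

View pics/c1.png

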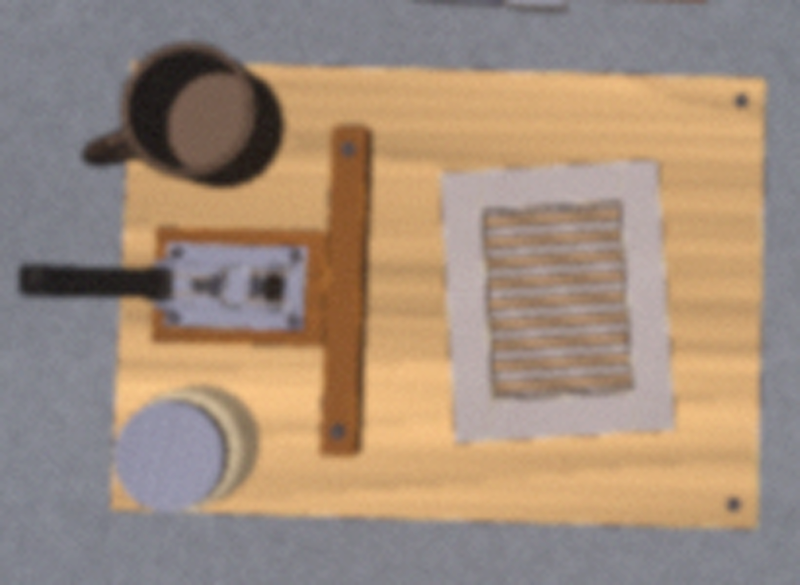

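The crop shows the grey-cream mould rim with corners at (443,173), (658,160), (675,430) and (456,441). The fence's near edge runs (371,128)–(359,455), and the handle grip end is at (20,280). Next I'll turn these into positions.

```bash
cat >h.py <<'E'
import numpy as np,pickle
from scipy.optimize import least_squares
def ray(f,uv,z):
    T=f["world_from_camera"];d=T[:3,:3]@[(uv[0]-f["cx"])/f["fx"],(uv[1]-f["cy"])/f["fy"],1]
    return T[:3,3]+d*(z-T[2,3])/d[2]
def proj(f,p):
    T=f["world_from_camera"];q=T[:3,:3].T@(np.asarray(p)-T[:3,3]);return np.array([f["cx"]+f["fx"]*q[0]/q[2],f["cy"]+f["fy"]*q[1]/q[2]])
def rect(P,L):  # fit pose of local pts L to P
    e=lambda v:(np.c_[np.cos(v[2])*L[:,0]-np.sin(v[2])*L[:,1],np.sin(v[2])*L[:,0]+np.cos(v[2])*L[:,1]]+v[:2]-P).ravel()
    r=least_squares(e,[*P.mean(0),1.5]);return r.x,e(r.x).reshape(-1,2)
def tojig(J,p):
    c,s=np.cos(J[2]),np.sin(J[2]);d=np.asarray(p)[:2]-J[:2];return np.array([c*d[0]+s*d[1],-s*d[0]+c*d[1]])
def toworld(J,p):
    c,s=np.cos(J[2]),np.sin(J[2]);return np.array([c*p[0]-s*p[1],s*p[0]+c*p[1]])+J[:2]
E
python3 - <<'E'
from h import *
np.set_printoptions(precision=4,suppress=True)
f=pickle.load(open("pics/top0.pkl","rb"))
C=lambda l,z:np.array([ray(f,((u+.5)/3.9+145-.5,(v+.5)/3.9+165-.5),z)[:2] for u,v in l])
J,e=rect(C([(765,78),(757,527),(112,510)],.018),np.array([[-.2,-.14],[-.2,.14],[.2,.14]]));print("jig",J,e*1e3)
M,e=rect(C([(443,173),(658,160),(675,430),(456,441)],.068),np.array([[.065,-.08],[-.065,-.08],[-.065,.08],[.065,.08]]));print("mould",M,e*1e3)
print("mould in jig",tojig(J,M)*1e3,M[2]-J[2])
for p in C([(371,128),(359,455)],.048):print("fence",tojig(J,p)*1e3)
print("grip",[tojig(J,p)*1e3 for p in C([(20,280)],.197)])
print("board origins fence ends; mug",tojig(J,C([(200,115)],.11)[0])*1e3,"jar",tojig(J,C([(172,455)],.103)[0])*1e3)
np.save("J.npy",J)
for p in[(-20,0),(198,0),(215,0),(-150,0)]:print(p,toworld(J,np.array(p)/1e3))
E
```

```text
jig [0.5827 0.0427 1.5382] [[ 0.9869 -0.3023]
 [-0.8309 -0.7109]
 [-0.156   1.0132]]
mould [ 0.577  -0.031   1.6193] [[ 0.9649  1.1162]
 [ 0.544  -1.066 ]
 [-0.428  -0.7431]
 [-1.081   0.6928]]
mould in jig [-73.8035   3.2614] 0.08115099916818447
fence [ 42.7135 -98.2354]
fence [43.2021 98.9035]
grip [array([199.226,  -0.082])]
board origins fence ends; mug [132.1747 -96.6404] jar [141.6457  96.0682]
(-20, 0) [0.582  0.0227]
(198, 0) [0.5891 0.2406]
(215, 0) [0.5897 0.2575]
(-150, 0) [ 0.5778 -0.1073]
```

The measurements agree with the given sizes: the fence reads 43 against 45 mm, and the grip end reads 199 against 198 mm at y≈0. The mould is 54 mm short of the fence and turned +0.08 rad. The plan is to turn the tool so its jaws open along jig y, then push the mould's -x side with both open fingertips. Turning first.

carry_out:
  targets: "0 0 0 1;0 0 0 1;0 0 0 1;0 0 0 1;0 0 0 1;0 0 0 1;0 0 0 1;0 0 0 1"
  fingers: 0

```text
t: 0.9
eef_pos: [0.2807, 0.5858, 0.2261]
ee_rot: [-1.572, -0.001, -1.008]
ft_force: [0.2, 0.5, 0.2]
opening: 0.0921
```

carry_out:
  targets: "0 0 0 1;0 0 0 1;0 0 0 1;0 0 0 1;0 0 0 1;0 0 0 1;0 0 0 1;0 0 0 1"

```text
t: 1.7
eef_pos: [0.2806, 0.5858, 0.2261]
ee_rot: [-1.571, -0.001, -1.567]
ft_force: [0.3, 0.2, -0.4]
opening: 0.0918
```

carry_out:
  targets: "0 0 0 0.55;1 0 0 0;1 0 0 0;1 0 0 0"

```text
t: 2.1
eef_pos: [0.2786, 0.5252, 0.226]
ee_rot: [-1.571, -0.001, -1.602]
ft_force: [0.5, -0.2, -0.0]
opening: 0.0919
```

carry_out:
  targets: "1 0 0.49 0;1 0 0.49 0;1 0 0.49 0;1 0 0.49 0;1 0 0.49 0;1 0 0.49 0;1 0 0.49 0;1 0 0.49 0"

```text
t: 2.9
eef_pos: [0.3523, 0.3628, 0.2264]
ee_rot: [-1.571, -0.0, -1.602]
ft_force: [-0.3, -0.2, 0.2]
opening: 0.0917
```

carry_out:
  targets: "1 0 0.49 0;1 0 0.49 0;1 0 0.49 0;1 0 0.49 0;1 0 0.49 0;1 0 0.49 0;1 0 0.49 0;1 0 0.49 0"

```text
t: 3.7
eef_pos: [0.4256, 0.2005, 0.2264]
ee_rot: [-1.571, -0.0, -1.602]
ft_force: [0.7, 0.2, 1.0]
opening: 0.0917
```

carry_out:
  targets: "1 0 0.49 0;1 0 0.49 0;1 0 0.49 0;1 0 0.49 0;1 0 0.49 0;1 0 0.49 0;1 0 0.49 0;1 0 0.49 0"

```text
t: 4.5
eef_pos: [0.4989, 0.0382, 0.2264]
ee_rot: [-1.572, -0.0, -1.602]
ft_force: [0.1, -0.7, -0.4]
opening: 0.0918
```

carry_out:
  targets: "1 0 0.49 0;1 0 0.49 0;1 0 0.49 0;1 0 0.49 0;1 0 0.49 0;1 0 0.49 0;1 0 0.49 0;1 0 0.49 0"

```text
t: 5.3
eef_pos: [0.5722, -0.124, 0.2262]
ee_rot: [-1.572, 0.0, -1.602]
ft_force: [-0.6, 1.2, 0.1]
opening: 0.0915
```

carry_out:
  targets: "0.2 1 0 0;0 1 0 0;0 1 0 0;0 1 0 0;0 1 0 0;0 1 0 0;0 1 0 0;0 1 0 0"

```text
t: 6.1
eef_pos: [0.5718, -0.1271, 0.0655]
ee_rot: [-1.572, 0.0, -1.602]
ft_force: [-0.4, 0.7, -0.7]
opening: 0.0921
```

carry_out:
  targets: "0 0.6 0 0;0 0.6 0 0;0 0.4 0 0;0 0 0 0;0 0 0 0"

```text
t: 6.6
eef_pos: [0.5725, -0.1274, 0.035]
ee_rot: [-1.57, -0.0, -1.602]
ft_force: [0.8, 0.1, 0.0]
opening: 0.0915
```

```bash
cat >look.py <<'E'
import sys,cv2,pickle
from plant import bot
from h import *
def look(name,cam,x0,x1,y0,y1,k):
    f=bot.grab_frame(cam);pickle.dump(f,open(f"pics/{name}.pkl","wb"))
    cv2.imwrite(f"pics/{name}.png",cv2.convertScaleAbs(cv2.resize(f["color"][y0:y1,x0:x1,::-1],None,fx=k,fy=k,interpolation=cv2.INTER_CUBIC),alpha=1.5))
a=sys.argv;look(a[1],a[2],*map(int,a[3:7]),float(a[7]))
s=bot.state();print(s["t"],s["eef_pos"],tojig(np.load("J.npy"),s["eef_pos"])*1e3,s["ft_force"])
E
python3 look.py s1 scene 210 410 180 310 3.9
```

```text
6.65 [ 0.57278015 -0.12745025  0.03535555] [-170.33881098    4.34009575] [ 0.57198886 -0.67488224  0.40043359]
```

View pics/s1.png

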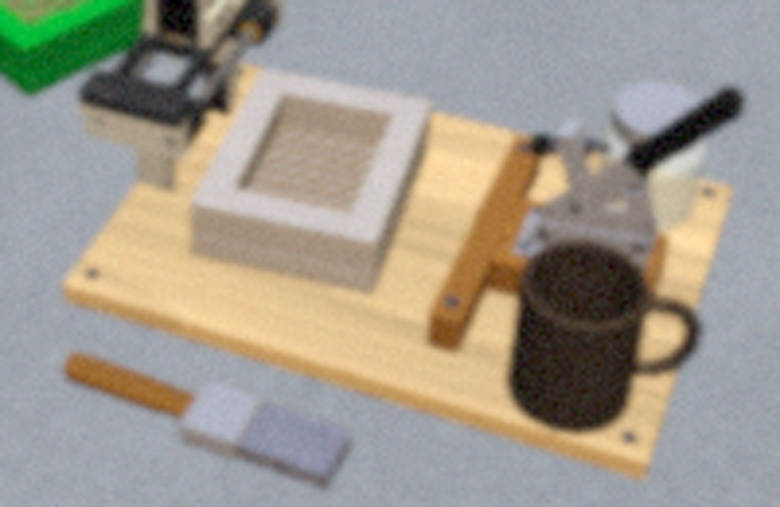

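The picture shows the open fingers at (160,150) standing on the board behind the mould (rim around (310,150)), clear of it. The clamp is open. Pushing now.

carry_out:
  targets: "-0.3 0 0 0;-0.3 0 0 0;-0.3 0 0 0;-0.25 0 0 0;-0.25 0 0 0;-0.25 0 0 0;-0.25 0 0 0;-0.25 0 0 0"

```text
t: 7.45
eef_pos: [0.5735, -0.0848, 0.0348]
ee_rot: [-1.571, -0.001, -1.603]
ft_force: [0.2, -4.7, -0.3]
opening: 0.0913
```

carry_out:
  targets: "-0.25 0 0 0;-0.25 0 0 0;-0.25 0 0 0;-0.25 0 0 0;-0.25 0 0 0;-0.25 0 0 0;-0.2 0 0 0;0 0 0 0"

```text
t: 8.25
eef_pos: [0.5742, -0.0526, 0.0348]
ee_rot: [-1.571, -0.002, -1.605]
ft_force: [-1.6, -9.1, 2.1]
opening: 0.0918
```

carry_out:
  targets: "-0.1 0 0 0;-0.1 0 0 0;0 0 0 0"

```text
t: 8.55
eef_pos: [0.5742, -0.0526, 0.0349]
ee_rot: [-1.571, -0.006, -1.606]
ft_force: [-1.0, -17.2, 1.7]
opening: 0.0915
```

carry_out:
  targets: "-0.1 0 0 0;-0.1 0 0 0;0 0 0 0;0 0 0 0"

```text
t: 8.95
eef_pos: [0.5742, -0.0526, 0.035]
ee_rot: [-1.57, -0.01, -1.607]
ft_force: [-1.5, -24.0, 1.7]
opening: 0.0917
```

The TCP no longer advances while the force climbs to 24 N, so the mould is seated on the fence. Backing off, rising, and checking from above.

carry_out:
  targets: "0.3 0 0 0;0.6 0 0 0;1 0 0 0;1 0 0 0;0 -1 0 0;0 -1 0 0;0 -1 0 0;0 -1 0 0"
  fingers: 1

```text
t: 9.75
eef_pos: [0.5732, -0.0979, 0.1152]
ee_rot: [-1.571, 0.002, -1.6]
ft_force: [0.3, 0.2, -0.9]
opening: 0.0328
```

carry_out:
  targets: "0 -1 0 0;0 -1 0 0;0 -1 0 0;0 -1 0 0;0 -1 0 0;0 -1 -0.5 0;0 -1 -0.5 0;0 -0.5 0 0"

```text
t: 10.55
eef_pos: [0.5532, -0.0979, 0.2665]
ee_rot: [-1.569, 0.002, -1.6]
ft_force: [0.0, -0.3, -0.3]
opening: 0.0005
```

```bash
python3 look.py t1 top 145 350 165 315 3.9
```

```text
10.6 [ 0.55442936 -0.09818603  0.26759026] [-141.68914196   23.63626871] [ 0.92192198 -0.66253452  1.63121692]
```

View pics/t1.png

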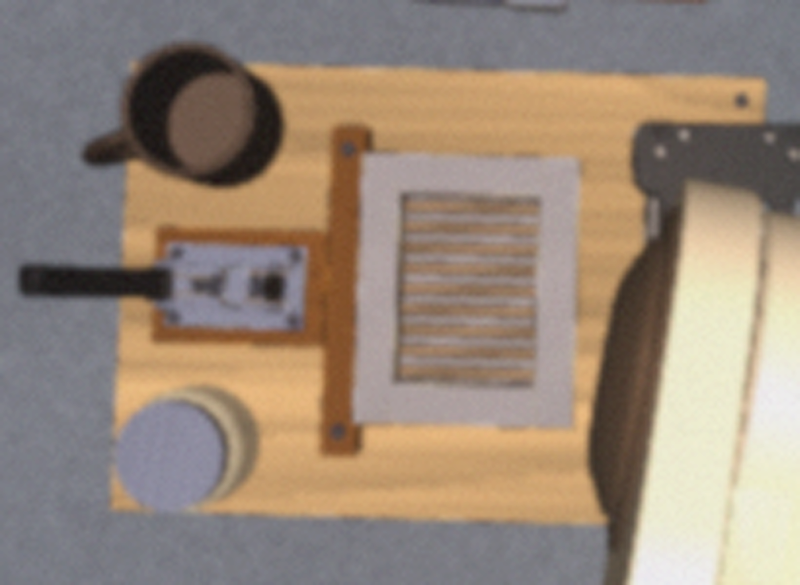

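The mould now lies against the fence: rim corners are (361,153), (580,157), (574,426) and (354,423). The mug, the jar and the open clamp are unchanged. I'll compute the fit, then move over the handle.

```bash
python3 - <<'E'
from h import *
f=pickle.load(open("pics/t1.pkl","rb"));J=np.load("J.npy")
P=np.array([ray(f,((u+.5)/3.9+144.5,(v+.5)/3.9+164.5),.068)[:2] for u,v in [(361,153),(580,157),(574,426),(354,423)]])
M,e=rect(P,np.array([[.065,-.08],[-.065,-.08],[-.065,.08],[.065,.08]]));print(tojig(J,M)*1e3,M[2]-J[2],abs(e).max())
E
```

```text
[-20.07089454  -1.98120134] 0.007175465386640267 0.0009790330902044175
```

carry_out:
  targets: "-0.98 0 0.075 0;-0.98 0 0.075 0;-0.98 0 0.075 0;-0.98 0 0.075 0;-0.98 0 0.075 0;-0.98 0 0.075 0;-0.98 0 0.075 0;-0.98 0 0.075 0"

```text
t: 11.4
eef_pos: [0.5699, 0.0588, 0.2636]
ee_rot: [-1.572, 0.001, -1.601]
ft_force: [0.2, 0.1, 0.0]
opening: 0.0003
```

carry_out:
  targets: "-0.98 0 0.075 0;-0.98 0 0.075 0;-0.98 0 0.075 0;-0.98 0 0.075 0;-0.98 0 0.075 0;-0.98 0 0.075 0;-0.98 0 0.075 0;-0.98 0 0.075 0"

```text
t: 12.2
eef_pos: [0.5865, 0.215, 0.2635]
ee_rot: [-1.572, 0.0, -1.601]
ft_force: [0.1, -0.3, -0.4]
opening: 0.0004
```

carry_out:
  targets: "0 1 0 0;0 1 0 0;0 1 0 0;0 0 0 0;0 0 0 0"

```text
t: 12.7
eef_pos: [0.5866, 0.2136, 0.2042]
ee_rot: [-1.572, -0.0, -1.602]
ft_force: [0.6, -0.3, -0.7]
opening: 0.0006
```

The mould fits at jig x -20.1 with 0.007 rad of tilt, so it is flush. The tool is just above the handle at jig x 171. Now pressing along the arc.

carry_out:
  targets: "0 0.3 0 0;0 0.3 0 0;-0.15 0.1 0 0;-0.15 0.1 0 0;-0.1 0.15 0 0;0 0 0 0"

```text
t: 13.3
eef_pos: [0.5872, 0.221, 0.1854]
ee_rot: [-1.571, -0.0, -1.602]
ft_force: [1.1, -2.3, 0.4]
opening: 0.0002
```

carry_out:
  targets: "-0.1 0.25 0 0;-0.1 0.3 0 0;-0.05 0.3 0 0;0 0.3 0 0;0 0.3 0 0;0 0.3 0 0;0 0 0 0"

```text
t: 14.0
eef_pos: [0.5862, 0.2272, 0.1493]
ee_rot: [-1.573, 0.001, -1.601]
ft_force: [0.1, 0.3, 0.5]
opening: 0.0006
```

```bash
python3 look.py s2 scene 210 410 160 290 3.9
```

```text
14.05 [0.5864762 0.2274324 0.1498467] [184.80179316   2.23451911] [0.12071887 0.19744333 0.38802464]
```

View pics/s2.png

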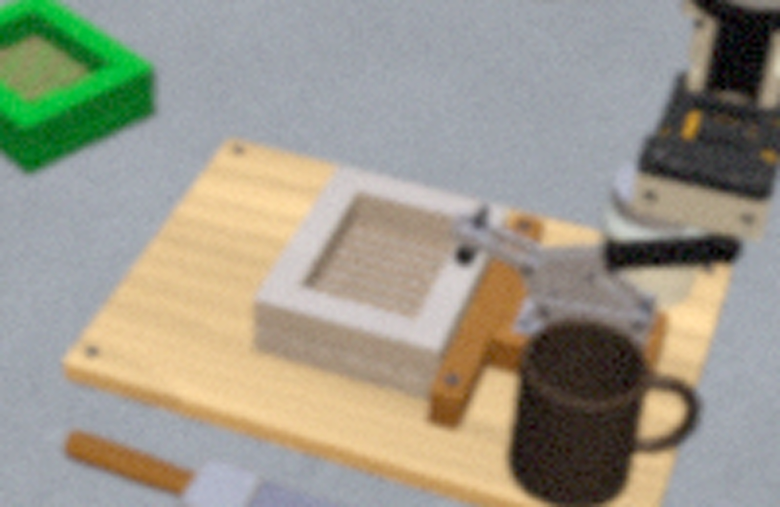

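The handle grip at (670,250) has followed the fingertips down, the bar is almost level, and the foot at (465,255) is just above the rim. Pressing on.

carry_out:
  targets: "-0.05 0.3 0 0;-0.05 0.3 0 0;-0.05 0.3 0 0;-0.05 0.3 0 0;-0.05 0.3 0 0;-0.05 0.3 0 0;0 0 0 0"

```text
t: 14.75
eef_pos: [0.5869, 0.2321, 0.1136]
ee_rot: [-1.572, -0.001, -1.602]
ft_force: [0.3, 0.3, 0.5]
opening: 0.0005
```

carry_out:
  targets: "-0.05 0.25 0 0;-0.05 0.25 0 0;0 0.25 0 0;0 0.25 0 0;0 0 0 0"

```text
t: 15.25
eef_pos: [0.5874, 0.2337, 0.0943]
ee_rot: [-1.571, -0.0, -1.602]
ft_force: [-1.7, -0.1, 3.0]
opening: 0.0002
```

carry_out:
  targets: "0 0.15 0 0;0 0.15 0 0;0 0.1 0 0;0 0 0 0"

```text
t: 15.65
eef_pos: [0.5877, 0.2349, 0.089]
ee_rot: [-1.57, 0.001, -1.602]
ft_force: [-5.9, -1.3, 15.7]
opening: 0.0002
```

carry_out:
  targets: "0 0.15 0 0;0 0.1 0 0;0 0 0 0;0 0 0 0"

```text
t: 16.05
eef_pos: [0.5878, 0.2356, 0.0847]
ee_rot: [-1.57, 0.002, -1.601]
ft_force: [-6.6, 0.5, 18.8]
opening: 0.0003
```

It's lower than the predicted 94 mm, so I'm looking before pressing further.

```bash
python3 look.py s3 scene 270 400 180 278 6
```

```text
16.1 [0.5878328  0.23564379 0.08473261] [193.05308394   1.14666301] [-7.37719925  0.10982356 18.37128955]
```

View pics/s3.png

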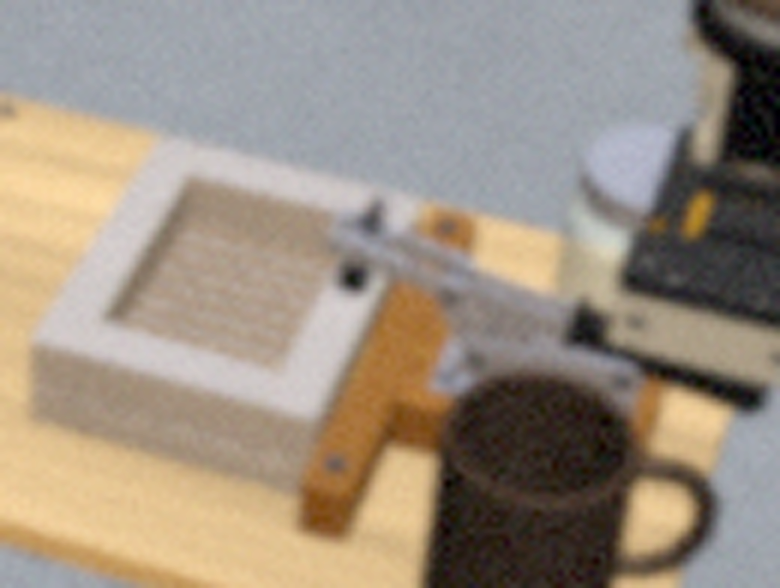

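The foot at (350,275) rests on the rim and the bar is level, with the grip down under the gripper. Easing off to see whether it stays locked.

carry_out:
  targets: "0 -0.15 0 0;0 -0.15 0 0;0 -0.15 0 0;0 -0.2 0 0;0 0 0 0"

```text
t: 16.6
eef_pos: [0.5881, 0.2341, 0.0954]
ee_rot: [-1.569, 0.001, -1.602]
ft_force: [-0.4, 0.8, -0.1]
opening: 0.0009
```

carry_out:
  targets: "0 -1 0 0;0 -1 0 0;0 -1 0 0;0 -1 0 0;0 -1 0 0;0 -1 -1 0;0 -1 -1 0;0 0 -1 0"

```text
t: 17.4
eef_pos: [0.5287, 0.2366, 0.2372]
ee_rot: [-1.567, 0.002, -1.603]
ft_force: [0.2, 0.4, -0.1]
opening: 0.0005
```

carry_out:
  targets: "0 0 -1 0;0 0 -1 0;0 0 -1 0;0 0 -1 0;0 0 -1 0;0 0 0 0"

```text
t: 18.0
eef_pos: [0.4251, 0.2393, 0.2342]
ee_rot: [-1.573, -0.0, -1.6]
ft_force: [0.7, -0.7, 0.6]
opening: 0.0005
```

```bash
python3 look.py s4 scene 270 400 180 278 6; python3 look.py t2 top 145 350 165 315 3.9
```

```text
18.05 [0.42687001 0.23921583 0.2345208 ] [191.36947635 162.14027813] [0.00101423 0.80530721 0.04892717]
18.1 [0.42794977 0.23908368 0.23469589] [191.27264716 161.05677462] [ 1.07410251  0.12758097 -0.1411227 ]
```

View pics/s4.png

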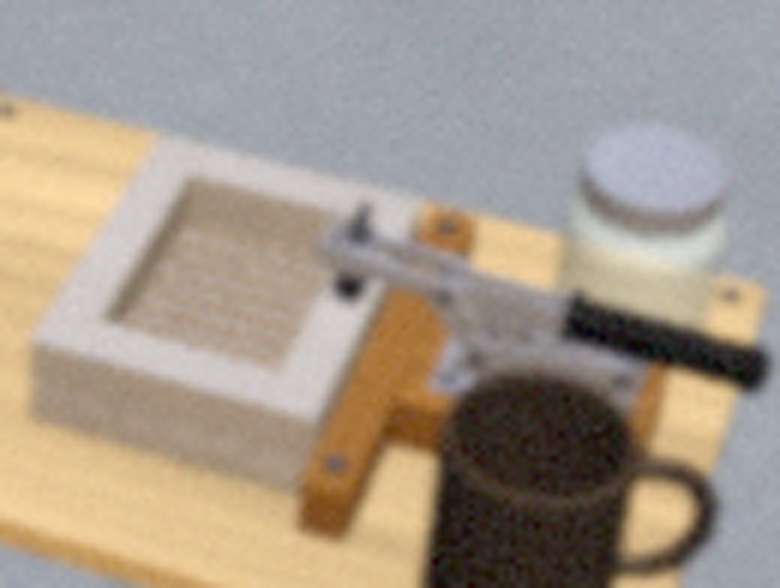

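View pics/t2.png

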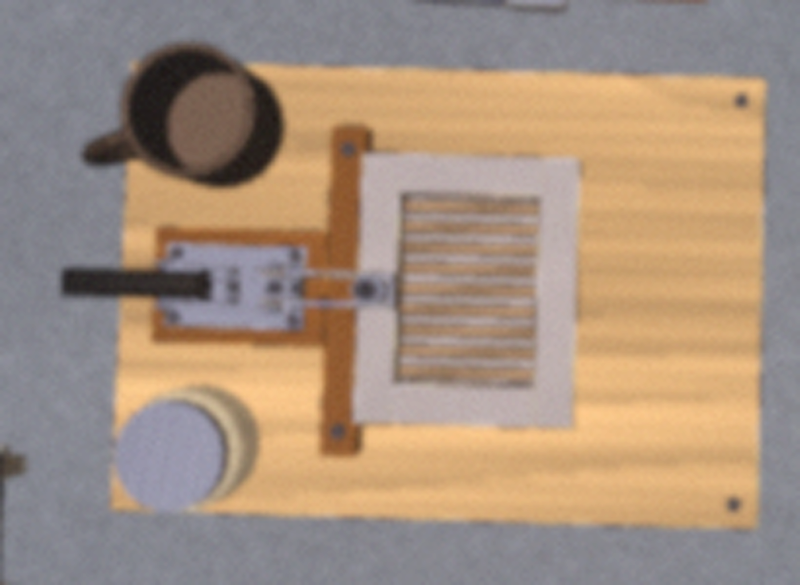

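```bash
python3 - <<'E'
from h import *
J=np.load("J.npy");f=pickle.load(open("pics/s4.pkl","rb"));t=pickle.load(open("pics/t2.pkl","rb"))
for n,p in dict(lock=(215,85),deg8=(212,106),foot=(33,68),inner_end_lock=(129,85)).items():
    w=[*toworld(J,np.array([p[0],0])/1e3),p[1]/1e3]
    print(n,(proj(f,w)-[270,180])*6,(proj(t,w)-[145,165])*3.9)
E
```

```text
lock [762.45262535 372.22870158] [ 60.05128181 280.30221821]
deg8 [764.18340955 332.37376848] [ 53.14808649 280.03670915]
foot [339.49194305 291.54813825] [375.92112859 288.51628924]
inner_end_lock [558.83237678 318.73886998] [207.34493858 284.10078335]
```

The grip end, at about (765,367) in the scene and (62,282) from above, matches the predicted locked position of (762,372) and (60,280). The 8° position would be at row 332. The foot is on the rim, the mould corners haven't moved, and the robot is clear.

```bash
python3 -c "
from plant import bot
print(bot.job_done(),bot.state()['t'])"
```

```text
the job is handed in; nothing more can be done
the job is handed in; nothing more can be done
```

The mould is flush against the fence, and the clamp is locked with its rubber foot on the rim. I handed the job in at about 18 s of the 51 s allowed.

**What I did:** I slid the mould about 54 mm along the board with both open fingertips until it stopped at the fence, where the push reached 24 N. Then I closed the fingers, pressed the clamp handle over and down along its arc, and moved the arm clear.

**Mould check:** with the clamp still open, the top image put the mould at jig x -20.1 mm, 0.007 rad off square. Its corners were in the same place in the image after locking.

**Clamp check:** after release, the grip end was within about 1 mm of its predicted locked position and stayed there. The foot was on the rim, but I judged that from the pictures; its pressing force could not be measured. The mug and jar looked unmoved, but the brush was outside the last pictures and the arm never went near it.

**What disagreed:** at full press the fingertips reached z 85 mm with 19 N, where I expected 94 mm. The grip and foot also sat differently in that picture. Most likely the handle flexed past its stop, because on release it settled at the locked position.

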